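# Set the lamp attenuator to its third click

## Robot

A 7-joint arm with a two-finger parallel gripper is mounted at the origin on the work surface. World frame = base frame: x ahead of the robot, y to its left, z up, the work surface at z = 0. Lengths are in m, angles in rad, forces in N, time in s.
With the tool pointing down it reaches from about 0.4 to 0.75 m from the base axis. Payload 19.5 kg.
Tool frame: the origin (TCP) lies on the centre line of the jaws, within the pads' length; the fingertips stand nose_length ahead of it and the grasp point (between the pads) is the TCP (nose_length is the distance from the TCP to the fingertips, in m); z points along the fingers, y is the line along which they close (so a half turn about z gives the same grasp; the last joint's range is limited). The gripper opens to 85 mm and grips with 20 to 120 N. Pads are 22 mm wide; open, the fingers measure 114 mm over their backs; the gripper's body (76 mm by 85 mm) begins 54 mm behind the grasp point. The pads swing forward as they close: fully open they stand 13 mm farther back than shut.
Start: joints at [1.086, 0.707, -0.028, 1.485, 0.022, 0.951, -0.075], TCP at [0.246, -0.52, 0.223] pointing down, gripper open.
Joint ranges: [-2.71, 2.71], [-0.32, 2.16], [-1.57, 1.52], [0, 2.45], [-1.46, 4.6], [0, 2.02], [-2.83, 2.83]. Speed limits (rad/s): [1.89, 1.89, 2.57, 2.57, 3.01, 3.01, 3.01].

## Interface

Orientations are given as a rotation vector (axis times angle).
In Python, from workcell import * gives the robot as it stands. Calls block until the motion is done:
- move_pose(position, orientation): joint-space move of the TCP to a pose.
- move_straight(position, speed=0.15, orientation=None, stop_force=None): straight line of the TCP; orientation=None keeps the orientation; speed is the mean speed in m/s. With stop_force (N) it stops when the force on the tool has changed by that much, and returns True; else False.
- move_joints(angles): joint-space move.
- ungrasp() and clamp(grasp_force=None): open the fingers fully, or close them until they stop; grasp_force is the grip in N (None keeps the last).
- sleep(seconds).
- inverse_kinematics(position, orientation): joint angles nearest the present ones, or None.
- grab_frame(name): name is "side" or "top" or "wrist"; returns a dict with "image" (384x512x3 uint8, red, green, blue), "intrinsics" (3x3 intrinsics, pixels), "dist_coeffs" ([k1, k2, p1, p2, k3] as OpenCV has them; the pictures are not rectified), "rvec" (rotation vector, rad) and "tvec" (3), from world to camera coordinates, as OpenCV has them. Camera axes: x right, y down, z forward; pixel columns grow to the right and rows downward; lengths in m; the calibration is good to about 2 mm. A picture is of the moment at which its call begins. There is no depth.
A pose or a line that the arm cannot do raises IKError and nothing moves.
- job_done(): hands the job in; it is judged then, once.
Readings, each from a call of its own:
- read_time_s(): time.
- read_joint_pos(): joint angles.
- read_qvel(): joint speeds.
- read_tau(): joint torques, N m.
- read_tool_pos(): TCP position.
- read_eef_rot(): TCP orientation.
- read_ft_force(): force on the tool from outside, world axes, zero at the start.
- read_moment(): the same for the moment, N m.
- read_grip_width(): finger opening in m.
- read_grip_force(): force on a finger pad.
Only numpy, scipy, OpenCV 4.12 (cv2) and the standard library are available. Lean on these libraries where they do the work, as an engineer would, in place of code of your own. Each camera call takes 0.05 s, during which the arm holds its last target. There are 200 camera calls.

## Task

Dim the inspection lamp: on the box whose lever ends in a round ball, first push the lever back to its home stop, at the right-hand end of the slot as the robot sees it, then push it the other way, counting the clicks from home, and stop at the third click without ever pushing on past it. Only push the lever, do not lift its ball, then draw clear; leave the paddle lever and everything else on the bench where it is.

Things in the scene. Friction and masses are not known exactly. Their poses are not given: they have to be found in the camera images.
- ball_box: white lamp attenuator box fixed to the table, 80 (x) x 180 (y) mm, flat top plate at 51 mm, yawed up to 0.35 rad; origin at the centre of its underside, x away from the robot, y to the robot's left along the slot. Has the lever with the round ball. Scribed lines beside the 70 mm slot mark each lever stop, the longest pair the home stop at the right-hand (-y) end. On either side of the table
- ball_lever (a joint): ball lever's slide along the box's y, in m: 0 at the home stop, clicks at 0.014, 0.028, 0.042, 0.056, 0.070 (far end stop). Starts at the first or second click. About 5 N starts it out of a click; half-way to the next the push vanishes and it snaps ahead by itself and stays there, within about 0.5 mm of the click. It does not spring back home
- ball_center (a point): centre of the ball, a black sphere of 22 mm diameter on an 8 mm stem (the stem shows between the lever's foot at 55 mm and the ball), 83 mm above the table; it moves with the lever
- ball_home (a point): fixed point where the centre of the ball stands when the lever is at its home stop; axes as the box's. The top plate is free for 50 mm beyond it along -y, room for closed fingers to come down
- ball_knob (a joint): how far the ball is pulled up out of its lever, in m: 0 normally, held down by a spring of 6 N; up to 0.008 when it is lifted. It must not be lifted
- paddle_box: white lamp attenuator box fixed to the table, 80 (x) x 180 (y) mm, flat top plate at 51 mm, yawed up to 0.35 rad; origin at the centre of its underside, x away from the robot, y to the robot's left along the slot. This one carries the flat paddle lever and is to be left alone
- paddle_center (a point): centre of the black paddle of the other lever, 30 (x) x 8 (y) x 26 mm tall, 83 mm above the table; it moves with its lever, which starts at its second click
- block: dark steel V-block, 50 x 32 x 32 mm, loose, stands between the two boxes; origin at the centre of its underside
- jar: clear jar with white cap, 48 mm across, 75 mm tall, loose, behind the boxes; origin at the centre of its underside
- wrench: steel wrench lying on the table, loose, behind the boxes; origin under its middle
- driver: screwdriver with a black handle, lying loose on the robot's left; origin under its middle
- phone: flat black phone, 150 x 73 x 9 mm, loose, on the robot's right; origin at the centre of its underside
- bearing: steel ring bearing, 52 mm across, 14 mm high, loose, behind the boxes; origin at the centre of its underside
- pen: clear pen with black clip, 140 mm long, loose, lying on the paper at the left; origin under its middle

How it is judged:
On the way, in this order (a step that is already met when the one before it is completed fails the run):
1. the ball lever is pushed back to its home stop (value of joint ball_lever below 0.004 m), for 0.2 s.
2. the ball lever is pushed to its third click (value of joint ball_lever between 0.039 and 0.045 m), for 0.2 s.
At the end, for the whole second after the job is handed in: the ball lever rests at its third click (0.042 m from home, within 3 mm), its ball fully down, the paddle lever within 6 mm of where it was (all of step 2 and value of joint ball_knob below 0.002 m and velocity of joint ball_lever between -0.005 and 0.005 m/s and distance of paddle_center from where it was at the start of the episode below 0.006 m); the robot touches nothing.
It fails at once if the ball lever is pushed on past the third click (beyond 0.050 m) (value of joint ball_lever above 0.05 m).
It fails at once if the ball is lifted by more than 3 mm (value of joint ball_knob above 0.003 m).
It fails at once if the paddle lever is moved by more than 6 mm (distance of paddle_center from where it was at the start of the episode above 0.006 m).
It fails at once if a loose thing on the bench is moved or lifted by more than 20 mm (distance of any of block, jar, wrench, driver, phone, bearing, pen from where it was at the start of the episode above 0.02 m).
It also fails if it takes over 45 s, if anything falls off the work surface, if the arm or the gripper's body presses on something with over 40 N, if the wrist force passes 120 N, or if a joint passes its speed limit or range.

## Working session

There is one attempt and no reset: what is moved stays moved. The work goes in short steps, each a Python script; the robot and the scene stay as the last script left them, time stands still between calls to the robot, and variables do not carry over. Pictures are saved under pics/ and viewed, at most 10 in all, crops included, and the job is handed in when it is done.

```bash
mkdir -p pics; ls; python3 - <<'E'
from workcell import *
import cv2
for n in ("top","side"):
    f=grab_frame(n); cv2.imwrite(f"pics/{n}0.png",f["image"][:,:,::-1])
    print(n,f["intrinsics"],f["dist_coeffs"],f["rvec"],f["tvec"])
print(read_tool_pos(),read_eef_rot(),read_time_s())
try: print(nose_length)
except Exception as e: print(e)
E
```

```text
pics
top [[481.17317458   0.         254.64117689]
 [  0.         481.17317458 193.14020835]
 [  0.           0.           1.        ]] [-0.16157034  0.          0.          0.          0.        ] [ 2.15972774 -2.12088987  0.17845595] [-0.00593697  0.52553381  1.52622292]
side [[408.04202484   0.         255.28100905]
 [  0.         408.04202484 197.46368906]
 [  0.           0.           1.        ]] [0.05070575 0.         0.         0.         0.        ] [ 0.61083824 -2.7058806   1.10478509] [0.46533985 0.21777853 1.01944921]
[ 0.24625525 -0.51934365  0.2230943 ] [-3.06403097e+00 -6.89674837e-01  4.09162575e-04] 0.1
0.019
```

View pics/top0.png

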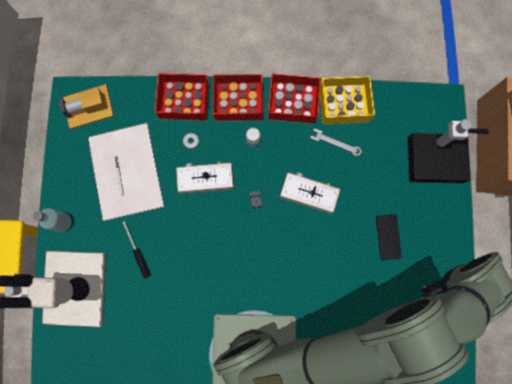

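View pics/side0.png

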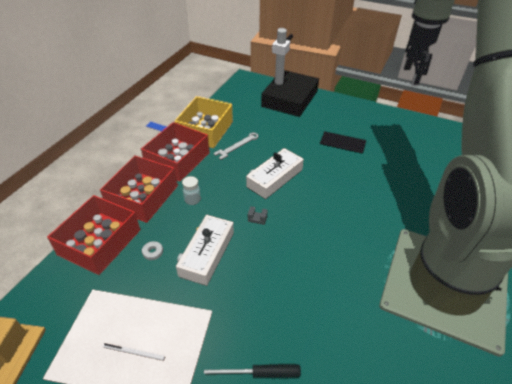

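The top view shows the left box (pixel ~205,177) with a round ball and the right box (~311,192) with a flat paddle. The side view agrees, with the ball at ~(207,233). Next I'll locate the ball box and get a closer look with the wrist camera.

```bash
cat > h.py <<'E'
from workcell import *
import numpy as np, cv2
from scipy.spatial.transform import Rotation as R
def cast(f,px,z):
    px=np.asarray(px,float).reshape(-1,1,2)
    u=cv2.undistortPoints(px,f["intrinsics"],np.array(f["dist_coeffs"]))[:,0]
    M=cv2.Rodrigues(np.array(f["rvec"],float))[0]; c=-M.T@np.array(f["tvec"]).ravel()
    d=np.c_[u,np.ones(len(u))]@M
    return c+d*((z-c[2])/d[:,2])[:,None]
def project(f,P):
    return cv2.projectPoints(np.asarray(P,float).reshape(-1,3),np.array(f["rvec"],float),np.array(f["tvec"],float),f["intrinsics"],np.array(f["dist_coeffs"]))[0][:,0]
def down(yaw): # tool z down, tool y (closing line) at angle yaw+90deg from world x
    return (R.from_euler('z',yaw)*R.from_euler('x',np.pi)).as_rotvec()
def rect(f,roi,z=0.051,thr=150):
    x0,y0,x1,y1=roi; im=f["image"][y0:y1,x0:x1]
    m=(im.min(2)>thr).astype(np.uint8)
    c=max(cv2.findContours(m,cv2.RETR_EXTERNAL,cv2.CHAIN_APPROX_NONE)[0],key=cv2.contourArea)
    P=cast(f,c[:,0]+[x0,y0],z)[:,:2]
    (cx,cy),s,a=cv2.minAreaRect((P*1000).astype(np.float32))
    b=cv2.boxPoints(((cx,cy),s,a)); e=max([b[1]-b[0],b[2]-b[1]],key=np.linalg.norm)
    e=e*np.sign(e[1]); return np.array([cx,cy])/1000,np.sort(s),np.arctan2(-e[0],e[1])
E
python3 - <<'E'
from h import *
f=grab_frame("top")
for roi in ((170,155,240,200),(272,165,348,220)): print(rect(f,roi))
print(cast(f,[[206,176]],.083))
w=grab_frame("wrist"); M=cv2.Rodrigues(np.array(w["rvec"]))[0]; c=-M.T@np.array(w["tvec"]).ravel()
T=R.from_rotvec(read_eef_rot()).as_matrix()
print("cam in tool",T.T@(c-read_tool_pos()),"axis",T.T@M[2], w["intrinsics"][0,0])
c,s,y=rect(f,(170,155,240,200))
for yaw in (0,y,y+np.pi/2,y-np.pi/2,np.pi): 
  for z in (.3,.35): print(yaw,z,inverse_kinematics([c[0],c[1],z],down(yaw)))
E
```

```text
(array([0.5760683, 0.1686976]), array([ 86.84606934, 179.55079651]), np.float32(0.045346905))
(array([ 0.53454993, -0.17703107]), array([ 86.9680481 , 179.03138733]), np.float32(-0.29808223))
[[0.57153287 0.16019085 0.083     ]]
cam in tool [ 7.68169382e-02  1.47793641e-05 -1.50150945e-01] axis [-2.98030826e-01 -9.27535993e-05  9.54556242e-01] 335.9601885677803
0 0.3 [-0.40351204  0.68524167  0.14340707  1.24935494 -0.09669055  1.21358317
 -1.82906599]
0 0.35 [-0.3624983   0.65244459  0.05580321  1.13034556 -0.03463811  1.35967686
 -1.88167496]
0.045346905 0.3 [-0.39770148  0.68454318  0.13056421  1.24912371 -0.08799085  1.21338167
 -1.790918  ]
0.045346905 0.35 [-0.35756749  0.65214464  0.04449399  1.13013804 -0.02760951  1.35986557
 -1.84186319]
1.6161432 0.3 [-0.19222417  0.69040988 -0.32027968  1.2408813   0.21340494  1.24285131
 -0.46693399]
1.6161432 0.35 [-0.18439579  0.66333764 -0.35480728  1.12282096  0.21918538  1.39069136
 -0.46296082]
-1.5254495 0.3 [ 0.14710812  0.93052179 -1.34660876  1.227818    0.89833331  1.60381192
  2.16929543]
-1.5254495 0.35 [ 0.12330802  0.8787005  -1.34614618  1.11033317  0.85867948  1.70108988
  2.23269434]
3.141592653589793 0.3 [-0.01397806  0.75166941 -0.75070555  1.23383445  0.49907417  1.33902993
  0.83402865]
3.141592653589793 0.35 [-0.01772581  0.72328324 -0.78445057  1.11589063  0.48874829  1.4792399
  0.86212949]
```

```bash
python3 - <<'E'
from h import *
yaw=0.045; u=np.array([-np.sin(yaw),np.cos(yaw)]); c=np.array([.574,.166])
clamp(20)
p=c+.05*u; move_pose([p[0],p[1],.28],down(yaw+np.pi/2))
print(read_tool_pos(),read_time_s())
f=grab_frame("wrist"); np.save("w.npy",f,allow_pickle=True); cv2.imwrite("pics/w1.png",f["image"][:,:,::-1])
E
```

```text
[0.57202295 0.21513806 0.2799411 ] 3.8
```

View pics/w1.png

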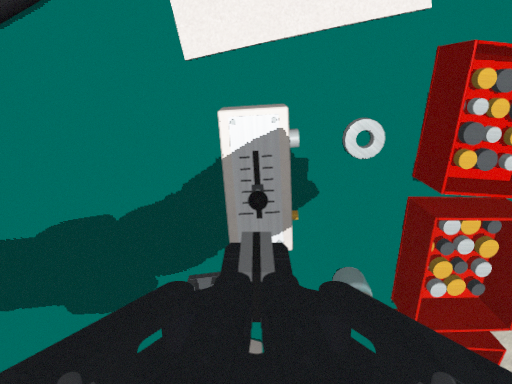

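The wrist view shows the ball at (258,200), the slot running from about (255,152) down towards (259,218), and +y pointing up. I'll zoom in on it and cast rays.

```bash
python3 - <<'E'
from h import *
f=np.load("w.npy",allow_pickle=True).item(); im=f["image"]
cv2.imwrite("pics/w1z.png",cv2.resize(im[100:250,205:305,::-1],None,fx=4,fy=4,interpolation=cv2.INTER_CUBIC))
print(np.round(cast(f,[[258,200]],.083),4), "plate L/R edges rows 130,180:")
for z,px in ((.051,[[255,152],[259,218]]),(.051,[[219,112],[288,106]])): print(np.round(cast(f,px,z),4))
E
```

```text
[[0.5771 0.166  0.083 ]] plate L/R edges rows 130,180:
[[0.5717 0.2127 0.051 ]
 [0.5801 0.1311 0.051 ]]
[[0.5298 0.2562 0.051 ]
 [0.6059 0.266  0.051 ]]
```

View pics/w1z.png

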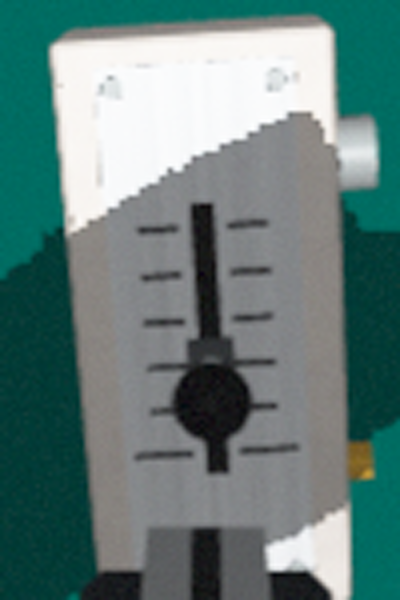

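The zoom shows the home line pair at crop (217,453), the far pair at (203,227) and the ball at (212,400).

```bash
python3 - <<'E'
from h import *
f=np.load("w.npy",allow_pickle=True).item()
q=lambda a:np.array(a)/4+[205,100]-.375
P=cast(f,[q((217.5,453)),q((203,227))],.051)
L=cast(f,[q((164,455)),q((270,449)),q((158,230)),q((249,223))],.051)
B=cast(f,[q((212,400))],.083)[0]
d=P[1]-P[0]; print(P.round(4),np.linalg.norm(d),"yaw",np.arctan2(-d[0],d[1]))
print("yaw from line pairs",[np.arctan2(*(L[i+1]-L[i])[1::-1]) for i in (0,2)])
print(B.round(4),"lever",(B-P[0])[:2]@d[:2]/np.linalg.norm(d))
E
```

```text
[[0.5797 0.1378 0.051 ]
 [0.5723 0.2076 0.051 ]] 0.07016599631682661 yaw 0.10575678668983969
yaw from line pairs [np.float64(0.10407380681879772), np.float64(0.121779324116152)]
[0.5766 0.1664 0.083 ] lever 0.028718007623129847
```

Those numbers hold together: the stops are 70.2 mm apart (70 expected), the yaw is about 0.107 and the lever sits at click 2 (28.7 mm). Now I'll push it home from the +y side.

```bash
cat >> h.py <<'E'
YAW=.107; U=np.array([-np.sin(YAW),np.cos(YAW)]); HOME=np.array([.5797,.1378]); O=down(YAW+np.pi/2)
def at(s,z=.085): return [*(HOME+s*U),z]
def s_now(): return (np.array(read_tool_pos())[:2]-HOME)@U
E
python3 - <<'E'
from h import *
move_pose(at(.072,.16),O)
print(move_straight(at(.072),.08,stop_force=8),read_tool_pos(),read_ft_force())
print(move_straight(at(.056),.04,stop_force=3),s_now())
print(move_straight(at(.012),.025,stop_force=12),s_now(),read_ft_force())
sleep(.3); print(s_now(),read_ft_force(),read_time_s())
E
```

```text
False [0.57225016 0.20947268 0.08548309] [-0.55729358 -0.25247813 -0.7498    ]
False 0.05595098502626007
False 0.012251662594255332 [-0.44440958  3.17126069  2.26117238]
0.012080918006348973 [0.24002129 3.00440604 2.33714659] 8.25
```

```bash
python3 - <<'E'
from h import *
a=grab_frame("wrist"); b=grab_frame("side")
A=a["image"][:,:,::-1]; B=b["image"][205:290,165:250,::-1]
print(project(a,[at(0,.083),at(s_now(),.066)]))
B=cv2.resize(B,(384,384),interpolation=cv2.INTER_CUBIC); A=cv2.resize(A,(400,300))
cv2.imwrite("pics/c2.png",np.hstack([cv2.copyMakeBorder(A,0,84,0,0,cv2.BORDER_CONSTANT),B]))
E
```

```text
[[254.86120003 261.26628255]
 [254.91652502 225.9535074 ]]
```

View pics/c2.png

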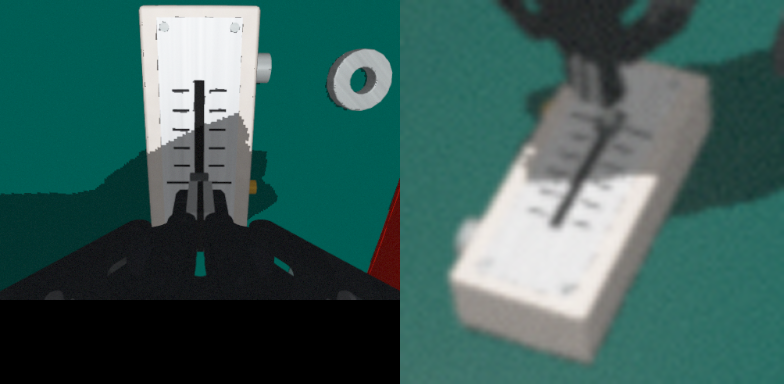

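```bash
python3 - <<'E'
from h import *
print(read_grip_width(),read_grip_force(),s_now(),read_tool_pos())
print(move_straight(at(.004),.02,stop_force=8),s_now(),read_ft_force(),read_grip_width())
f=grab_frame("wrist")
cv2.imwrite("pics/w3.png",cv2.resize(f["image"][90:310,170:340,::-1],None,fx=2.7,fy=2.7,interpolation=cv2.INTER_CUBIC))
E
```

```text
-0.00021100825240281964 1.738109551370144 0.012085338641511456 [0.57842052 0.14981742 0.08503564]
True 0.009604967841317764 [-0.71650759  0.93460205  9.79315463] 3.94959253395218e-05
```

View pics/w3.png

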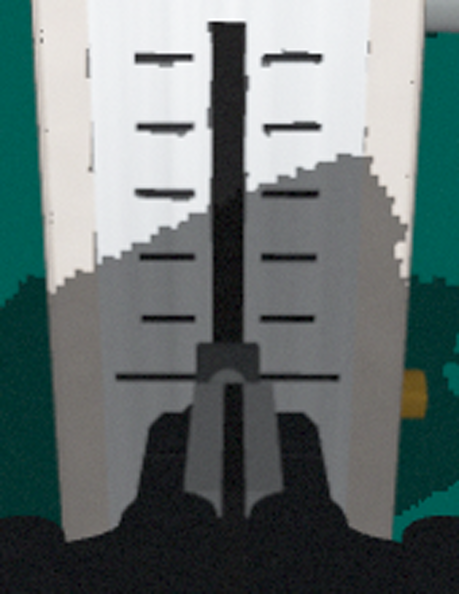

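The foot's front edge is about 8 mm beyond the home line, so the lever looks to be at home. The upward Fz and the small offset are odd, though, so I'll check the side view up close.

```bash
python3 - <<'E'
from h import *
b=grab_frame("side"); print(read_tool_pos(),read_ft_force(),read_moment(),s_now())
p=project(b,[at(0,.083),at(0,.055),[*at(s_now())[:2],.066],[*at(s_now())[:2],.104]]);print(p)
x,y=p[0].astype(int); x0,y0=x-30,y-25
print((p-[x0,y0])*10)
cv2.imwrite("pics/s4.png",cv2.resize(b["image"][y0:y0+50,x0:x0+60,::-1],None,fx=10,fy=10,interpolation=cv2.INTER_CUBIC))
E
```

```text
[0.57901337 0.14742441 0.0855223 ] [-0.1798885   1.08853054 10.19989248] [0.05844656 0.19226221 0.00099138] 0.009642697094503052
[[209.39826941 224.24210024]
 [210.15284449 231.2637142 ]
 [208.34898659 231.26541826]
 [207.25512487 221.53613951]]
[[303.9826941  252.42100244]
 [311.52844493 322.63714198]
 [293.48986593 322.65418261]
 [282.55124866 225.36139509]]
```

View pics/s4.png

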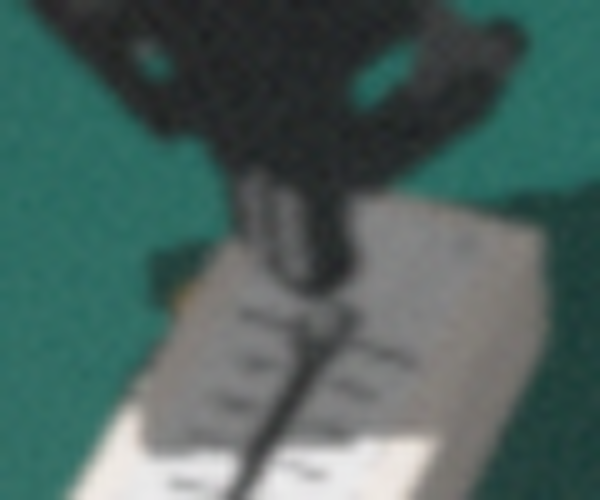

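The ball is hidden behind the fingers. The fingertips sit around z≈0.078, higher than the nominal 0.066, so they are bearing on the upper half of the ball, which explains the upward Fz. I'll back off, feel for the plate to find the true tip height, and check the lever.

```bash
python3 - <<'E'
from h import *
move_straight(at(s_now()+.025,.092),.05); move_straight(at(.06,.09),.08)
print("ft",read_ft_force(),s_now(),read_tool_pos()[2])
print(move_straight(at(.06,.064),.02,stop_force=5),read_tool_pos()[2],read_ft_force())
move_straight(at(.06,.1),.08)
move_straight(at(.1,.2),.2)
f=grab_frame("wrist"); print(project(f,[at(0,.083),at(.014,.083)]),read_time_s())
np.save("w5.npy",f,allow_pickle=True)
cv2.imwrite("pics/w5.png",f["image"][:,:,::-1])
E
```

```text
ft [ 0.23087129 -0.33483462  1.05981176] 0.06035277138683711 0.08988116507627619
False 0.06409822446025087 [-0.7874191   0.12138198  0.01212046]
[[255.72959635 281.80565904]
 [255.73907581 268.43090958]] 12.6583
```

View pics/w5.png

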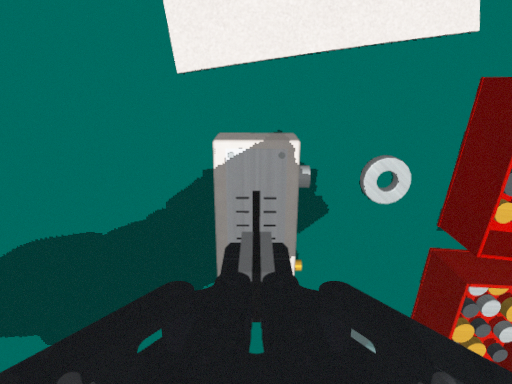

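The fingers hide the ball here. The plate was not touched at TCP 0.064, so the closed tips really are shorter than nominal. I'll feel for the plate lower down, then push home again at the right height.

```bash
python3 - <<'E'
from h import *
move_straight(at(.06,.075),.2)
hit=move_straight(at(.06,.04),.02,stop_force=4); zc=read_tool_pos()[2]; print(hit,zc,read_ft_force())
if hit:
    z=zc+.011
    move_straight(at(.06,z),.05)
    h2=move_straight(at(.012,z),.03,stop_force=10); print(h2,s_now(),read_ft_force(),read_time_s())
    sleep(.3); print(s_now(),read_ft_force(),read_tool_pos()[2])
E
```

```text
True 0.042284533438655444 [-0.82576005 -0.24140325  9.24688992]
True 0.021843873265209795 [0.03201985 4.73416118 1.40825794] 16.525
0.02177835482963531 [-1.08890269  4.80951178  2.89293885] 0.05322981925197047
```

Contact came at s = 21.8 mm, which is the ball radius of 11 mm plus half the 22 mm pad. That confirms the lever is at home. Next I'll hop over to the -y side and push gently by 38 mm, so that it snaps into the third click on its own.

```bash
python3 - <<'E'
from h import *
z=.0532
move_straight(at(.035,z),.08); move_straight(at(.035,.125),.15)
move_straight(at(-.045,.125),.15)
print(move_straight(at(-.045,z),.1,stop_force=6),read_tool_pos())
print(move_straight(at(-.018,z),.02,stop_force=2.5),s_now(),read_ft_force(),read_time_s())
E
```

```text
False [0.58478674 0.0932567  0.05374716]
True -0.021077144282057397 [ 0.809094  -2.0552338  1.5484264] 20.425
```

```bash
python3 - <<'E'
from h import *
z=.0532
for s in (-.012,.002,.0165):
    print(move_straight(at(s,z),.015,stop_force=14),s_now(),read_ft_force())
sleep(.3); print(read_ft_force(),read_time_s())
move_straight(at(-.02,z),.08); move_straight(at(-.02,.13),.15)
move_straight(at(.07,.28),.2)
f=grab_frame("wrist"); print(project(f,[at(.042,.083)]),cast(f,[[0,0]],.083)[0],read_time_s())
np.save("w6.npy",f,allow_pickle=True)
cv2.imwrite("pics/w6.png",cv2.resize(f["image"][80:280,190:330,::-1],None,fx=3,fy=3,interpolation=cv2.INTER_CUBIC))
E
```

```text
False -0.011914748546372466 [-0.05236929 -0.31090327  0.42562669]
False 0.0019898150854532897 [-0.40961065  0.81382541  0.12813745]
False 0.0164422220296387 [-0.0114965   0.07776874  0.28375623]
[-0.47020321  0.78138922  0.27096699] 23.6667
[[256.21078161 181.47529431]] [0.30933476 0.33479591 0.083     ] 26.0083
```

View pics/w6.png

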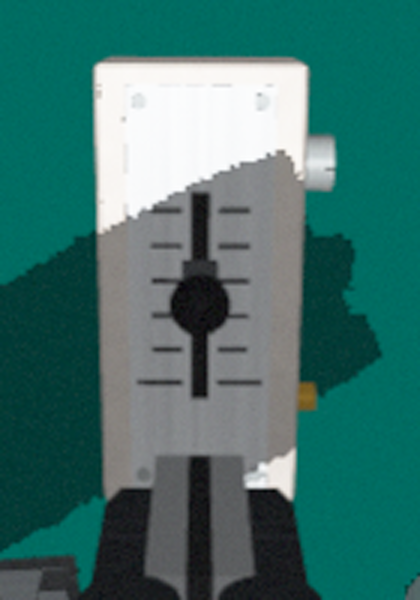

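The ball is at pixel (256.4,181), against a predicted (256.2,181.5) for the third click. The foot is at the third line from home and the arm is clear, so I'm handing in.

```bash
python3 -c "
from workcell import *
print(job_done())"
```

```text
the job is handed in; nothing more can be done
None
```

I pushed the ball lever back to its home stop, then out to the third click (confirmed in the wrist camera view), drew the arm clear and handed the job in at about 26 s; no verdict was returned.

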